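# Sweep the four heat-lamp toggles off at the end of service

## Robot

A 6-joint arm with a two-finger parallel gripper is mounted at the origin on the work surface. World frame = base frame: x ahead of the robot, y to its left, z up, the work surface at z = 0. Lengths are in mm, angles in rad, forces in N, time in s.
With the tool pointing down it reaches from about 300 to 750 mm from the base axis. Payload 8.5 kg.
Tool frame: the origin (TCP) lies midway between the tips of the shut fingers; the grasp point (between the pads) lies behind it (manip.grip_point_offset is the z of the grasp point in the tool frame, in mm); z points along the fingers, y is the direction in which the jaws open and shut (so a half turn about z gives the same grasp; the last joint's range is limited). The gripper opens to 88 mm and grips with 3 to 60 N. Pads are 18 mm wide; open, the fingers measure 123 mm over their backs; the gripper's body (75 mm by 187 mm) begins 45 mm behind the grasp point.
Start: joints at [-1.52, 0.381, 1.297, -0, 1.464, -0.215], TCP at [144.47, -530.668, 238.748] pointing down, gripper open.
Joint ranges: [-3.11, 3.11], [-0.89, 2.33], [0.22, 2.48], [-1.42, 4.56], [0.17, 2.85], [-2.88, 2.88]. Speed limits (rad/s): [2.39, 2.39, 3.14, 3.14, 3.14, 3.14].

## Interface

Orientations are given as a unit quaternion [x, y, z, w].
In Python, from rig import manip gives the robot as it stands. The module is installed in compiled form; this text tells all that it offers.
- The arm moves only by the tool step_arm, never from a script. Its argument "moves" is one flat list of numbers, 7 for each row, row after row: the shift along the tool's x, y, z in mm, then the turn, a rotation vector about the tool's x, y, z in degrees, then the opening, from -1 (shut) to 1 (fully open). In form: [x, y, z, rx, ry, rz, gripper, x, y, z, rx, ry, rz, gripper, ...]. A call has 1 to 5 rows; each row is the pose to reach, as a shift and turn from the pose measured when the call began, along the tool's axes at that moment; what a row does not reach only later rows make up. A row lasts 1/10 s, in which the tool goes at most 50 mm and 8.59 degrees, less where a joint would pass 70% of its speed; a pose out of reach is approached as far as the arm can. A call with a gripper value outside its range is refused whole. The fingers move at their own pace and stop on an object; "newtons" is the grip in N (left out, the last holds). Time passes only in rows, so rows that repeat a pose let the fingers close. It gives the time, the measured TCP pose, the force and the opening at its end, in the units of the state.
- manip.state(): the state, without advancing time (a new reading comes with each control period).
- manip.get_image(name): name is "scene" or "top" or "wrist"; returns a dict with "frame" (480x640x3 uint8, red, green, blue), "depth" (480x640 float32, mm along the optical axis (not along the pixel's ray), 0 where there is no reading), "fov_y" (degrees; the focal length in pixels is half the picture's height over the tangent of half this angle, whatever the lens; pixels are square), "cx", "cy" (the principal point, pixels), "world_from_camera" (4x4, takes a point from camera to world coordinates); the wrist camera has in their place "tool_from_camera" (4x4, takes a point from camera to tool coordinates, whose origin is the TCP and whose axes are the flange's). Camera axes: x right, y up, looking along -z (the intrinsics and any distortion apply to the point x, -y, -z); pixel columns grow to the right and rows downward; lengths in mm; the calibration is good to about 2 mm. A picture is of the moment at which its call begins: read the wrist's pose just before it.
- manip.hand_in(): hands the job in, once; it reports no verdict.
The state is a dict: "time_s": time; "joints": joint angles; "qd": joint speeds; "joint_torque": joint torques, N m; "ee_pos": TCP position; "ee_rot": TCP orientation; "wrist_force": force on the tool from outside, world axes, zero at the start; "torque": the same for the moment, N m; "finger_gap": finger opening in mm.
Only numpy, scipy, OpenCV 4.12 (cv2) and the standard library are available. Lean on these libraries where they do the work, as an engineer would, in place of code of your own. Each camera call takes 0.05 s, during which the arm holds its last target. There are 200 camera calls.

## Task

Service is over: switch off the heat lamps on the control box with four toggles. Sweep all four fully over to off in one drag of a fingertip along the row, starting at the end they lean towards and not lifting away until the last one is over. Do not touch the shorter box with two toggles: it keeps the fridge and cold well running.

Things in the scene. Friction and masses are not known exactly. Their poses are not given: they have to be found in the camera images.
- lamp_bank: Lamp control box: metal, fixed, 100 mm (its x) by 320 mm (its y), 60 mm high; origin at the centre of its underside. Four black paddle toggles stand along the middle of its top, at y = -112.5, -37.5, 37.5 and 112.5 mm; all start ON, leaning to its -y end, and fold to its +y end for OFF. A fingertip whose end is 96 mm above the counter, moved along the row towards +y, pushes them over and clears the folded ones.
- lamp1 (a joint): Angle of the toggle at y = -112.5 mm, the first in the sweep. 0: ON, leaning 0.5 rad to -y (top 104 mm above the counter); 0.5: upright (top 109 mm); 1.6: OFF, folded 1.1 rad to +y (top 87 mm). It pivots 64 mm above the counter and is 45 mm long, its rounded tip 22 mm wide (x), 9 mm thick.
- lamp2 (a joint): The same for the toggle at y = -37.5 mm. Every toggle moves with well under 1 N; past upright it drops to OFF by itself, before that it falls back to ON.
- lamp3 (a joint): The same for the toggle at y = 37.5 mm.
- lamp4 (a joint): The same for the toggle at y = 112.5 mm, the last in the sweep.
- cold_box: The bystander: a shorter control box of the same make, 100 mm (its x) by 170 mm (its y) by 60 mm high, with only two of the same toggles at y = -37.5 and +37.5 mm, origin at the centre of its underside. It stands either nearer to the robot than the lamp box or beyond it. Not to be touched.

How it is judged:
By the outcome, as a careful person would: the job done as asked, in the order asked, and still so for the second after the job is handed in, with the robot touching nothing.
It also fails if it takes over 32 s, if anything falls off the work surface, if the arm or the gripper's body presses on something with over 40 N, if the wrist force passes 120 N, or if a joint passes its speed limit or range.

## Working session

There is one attempt and no reset: what is moved stays moved. The work goes in short steps, Python scripts to look and compute and a tool call to move; the robot and the scene stay as the last step left them, time stands still between calls to the robot, and variables do not carry over. Pictures are saved under pics/ and viewed, about 8 in all and at most 12, crops included, and the job is handed in when it is done.

Besides the shell and the picture viewer there is one more tool, called after "Request:" as a command line: name --argument value ..., lists and objects as JSON in quotes. step_arm: Moves the arm, as the interface text tells. Its arguments: {"type":"object","properties":{"moves":{"type":"array"},"newtons":{"type":"number"}},"required":["moves"]}

```bash
mkdir -p pics; cat > h.py <<'E'
import numpy as np, cv2
from rig import manip
def cloud(im):
    d=im["depth"]; H,W=d.shape; f=H/2/np.tan(np.radians(im["fov_y"])/2)
    v,u=np.mgrid[:H,:W]
    c=np.stack([(u-im["cx"])/f*d,-(v-im["cy"])/f*d,-d,np.ones_like(d)],-1)
    p=(c@np.array(im["world_from_camera"]).T)[...,:3]; p[d<=0]=np.nan
    return p
def save(im,n): cv2.imwrite("pics/"+n,cv2.cvtColor(im["frame"],cv2.COLOR_RGB2BGR))
E
python3 - <<'E'
from h import *
s=manip.state(); print({k:np.round(s[k],3).tolist() for k in("time_s","ee_pos","ee_rot","wrist_force","finger_gap")}, manip.grip_point_offset)
for n in("top","scene"):
    im=manip.get_image(n); save(im,n+"0.png"); np.savez(n+"0.npz",**im); print(n,[k for k in im],im["fov_y"],im["cx"],im["cy"],np.round(im["world_from_camera"],2).tolist())
    print((im["depth"]>0).mean())
E
```

```text
{'time_s': 0.0, 'ee_pos': [144.44, -530.409, 238.134], 'ee_rot': [0.991, 0.133, 0.0, -0.001], 'wrist_force': [0.059, 0.021, -0.022], 'finger_gap': 88.182} -18.700000000000003
top ['frame', 'depth', 'fov_y', 'cx', 'cy', 'world_from_camera'] 56.166319285971085 324.8589506196433 245.98264268363138 [[-0.01, 1.0, -0.09, 485.52], [-1.0, -0.01, -0.01, -10.03], [-0.01, 0.09, 1.0, 728.96], [0.0, 0.0, 0.0, 1.0]]
0.9958561197916667
scene ['frame', 'depth', 'fov_y', 'cx', 'cy', 'world_from_camera'] 46.8740283713468 325.4408588426112 243.566401910457 [[0.04, -0.76, 0.65, 1071.17], [1.0, 0.04, -0.01, -10.54], [-0.02, 0.65, 0.76, 704.16], [0.0, 0.0, 0.0, 1.0]]
0.9960188802083333
```

View pics/top0.png

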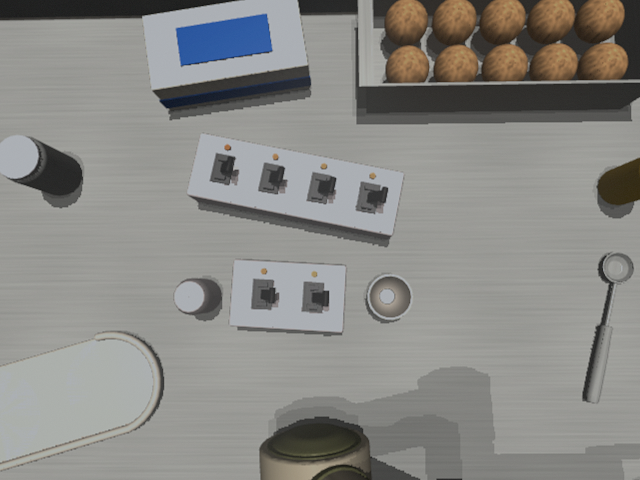

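View pics/scene0.png

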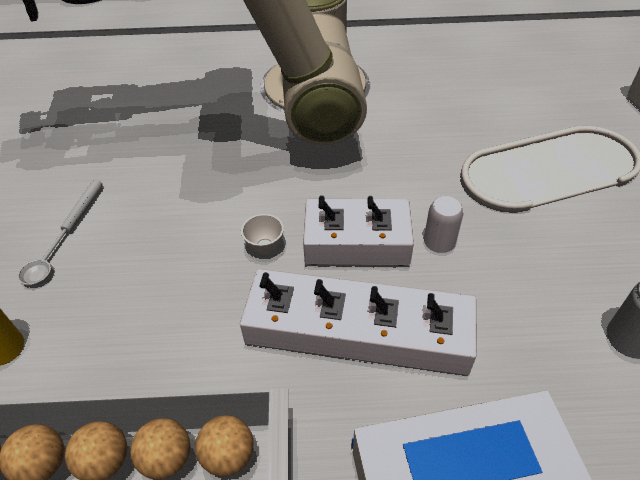

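The top view shows the four-toggle box (corners about (203,134), (403,171), (390,236), (190,194)). Its toggles, at about (225,168), (272,178), (322,186) and (374,197), lean right, which is world -y. The two-toggle box is nearer the robot, centred at about (288,296), with a cup and a shaker beside it. The scene view agrees: the toggles lean left, also -y.

```bash
python3 - <<'E'
from h import *
for n in("top","scene"):
    im=dict(np.load(n+"0.npz")); p=cloud(im); z=p[...,2]
    tbl=z[(abs(p[...,0]-450)<150)&(abs(p[...,1])<300)]; print(n,"table",np.median(tbl[abs(tbl)<15]))
    m=((abs(z-60)<7)&(p[...,0]>300)&(p[...,0]<720)&(abs(p[...,1])<300)).astype(np.uint8)
    k,l,st,_=cv2.connectedComponentsWithStats(m)
    for i in range(1,k):
        if st[i,4]<1500: continue
        q=p[l==i]; r=cv2.minAreaRect(q[:,:2].astype(np.float32)); print("rect",np.round(r[0],1),np.round(r[1],1),round(r[2],2),"z",np.median(q[:,2]),st[i])
    t=(z>85)&(z<118)&(p[...,0]>300)&(p[...,0]<640)&(abs(p[...,1])<220)
    k,l,st,_=cv2.connectedComponentsWithStats(t.astype(np.uint8))
    for i in range(1,k):
        if st[i,4]>15: q=p[l==i]; print("tog",np.round(q.mean(0),1),np.round(q[:,2].max(),1),st[i,4])
    # tall things near
    t=(z>115)&(p[...,0]>250)&(abs(p[...,1])<350)
    k,l,st,_=cv2.connectedComponentsWithStats(t.astype(np.uint8))
    for i in range(1,k):
        if st[i,4]>60: q=p[l==i]; print("tall",np.round(q.min(0)),np.round(q.max(0)))
E
```

```text
top table 0.35832795512715165
rect [642.9  45.1] [320.2 100.7] 78.04 z 60.3456066062692 [  186   134   218   102 12466]
rect [473.9  56.3] [170.2 100.2] 86.3 z 60.409535351295176 [ 229  259  117   73 7112]
tog [630.5  -8.   99.3] 107.3 134
tog [637.5  63.9 102.6] 105.1 23
tog [615.4 -81.3  99.3] 106.6 156
tog [473.6 194.5  86.7] 89.7 610
tog [475.1  75.8 100.5] 106.3 136
tog [470.5   1.7  99.5] 106.1 148
tog [302.   14.2 110.5] 117.8 132
tall [250. -57. 115.] [304.  84. 231.]
scene table 0.5231006008008308
rect [474.5  55.2] [170.3 101.1] 86.28 z 60.46538956517179 [ 303  199  111   50 4689]
rect [642.5  43.9] [320.3 102.7] 78.12 z 60.49477624443193 [  240   269   237    89 12771]
tog [301.5   8.6 109.1] 118.0 194
tog [471.8   1.1  98.1] 106.0 119
tog [477.   75.5  98.5] 106.4 112
tog [474.5 193.5  86.8] 90.1 372
tog [616.9 -81.8  97.7] 106.0 183
tog [631.3  -8.6  97.9] 106.9 158
tog [637.3  63.1 103. ] 105.6 22
tall [ 250. -105.  115.] [305.  83. 328.]
```

```bash
cat >> h.py <<'E'
from scipy.spatial.transform import Rotation as R
C=np.array([642.7,44.5]); A=np.radians(78.05); U=np.array([np.cos(A),np.sin(A)])
def plan(s,z,off=0):
    st=manip.state(); r=R.from_quat(st["ee_rot"]); p=np.array(st["ee_pos"])
    t=np.r_[C+U*s+off*np.array([U[1],-U[0]]),z]; tr=R.from_matrix(np.c_[np.r_[U[1],-U[0],0],np.r_[-U,0],[0,0,-1]])
    d=p[:2]-C
    print("t",round(st["time_s"],2),"s,off,z now",np.round([d@U,d@[U[1],-U[0]],p[2]],1),"gap",round(st["finger_gap"],1),"F",np.round(st["wrist_force"],1))
    print("  to",np.round(t,1),"shift",np.round(r.inv().apply(t-p),1),"rot",np.round(np.degrees((r.inv()*tr).as_rotvec()),2))
E
python3 - <<'E'
from h import *
plan(-178,170)
p=cloud(dict(np.load("top0.npz"))); z=p[...,2]
m=(z>15)&(z<150)&(p[...,0]>690)&(p[...,1]>-130)&(p[...,1]<330)
q=p[m]; 
for a in range(-120,320,40):
    b=q[(abs(q[:,1]-a)<20)]
    if len(b): print(a,b[:,0].min().round(),b[:,2].max().round())
E
```

```text
t 0.1 s,off,z now [-665.6 -368.4  238.2] gap 88.1 F [-0.1 -0.3  0.5]
  to [ 605.8 -129.6  170. ] shift [ 550.5 -265.4   68.7] rot [-0.08  0.   27.18]
-120 774.0 102.0
-80 774.0 104.0
-40 775.0 104.0
40 690.0 83.0
80 690.0 86.0
120 690.0 86.0
160 690.0 86.0
200 690.0 86.0
240 780.0 84.0
280 781.0 84.0
```

Request:
step_arm --moves '[550,-265,0,0,0,27.2,-1,550,-265,0,0,0,27.2,-1,550,-265,0,0,0,27.2,-1,550,-265,0,0,0,27.2,-1,550,-265,0,0,0,27.2,-1]' --newtons 10

```text
time_s: 0.6
ee_pos: [328.0, -371.1, 238.6]
ee_rot: [0.994, -0.105, -0.0, -0.001]
wrist_force: [0.9, -0.1, -0.3]
finger_gap: 50.1
```

```bash
python3 -c "
from h import *
plan(-178,170)"
```

```text
t 0.6 s,off,z now [-471.7 -221.8  238.6] gap 50.1 F [ 0.9 -0.1 -0.3]
  to [ 605.8 -129.6  170. ] shift [ 221.1 -294.1   68.9] rot [-0.09  0.03 -0.14]
```

Request:
step_arm --moves '[221,-294,0,0,0,0,-1,221,-294,0,0,0,0,-1,221,-294,0,0,0,0,-1,221,-294,0,0,0,0,-1,221,-294,0,0,0,0,-1]'

```text
time_s: 1.1
ee_pos: [516.7, -206.6, 238.6]
ee_rot: [0.994, -0.105, -0.0, -0.001]
wrist_force: [0.2, -0.9, 0.7]
finger_gap: 10.6
```

```bash
python3 -c "
from h import *
plan(-178,170)"
```

```text
t 1.1 s,off,z now [-271.7  -71.3  238.6] gap 10.6 F [ 0.2 -0.9  0.7]
  to [ 605.8 -129.6  170. ] shift [ 71.1 -93.8  68.7] rot [-0.1   0.07 -0.13]
```

Request:
step_arm --moves '[71,-94,20,0,0,0,-1,71,-94,69,0,0,0,-1,71,-94,69,0,0,0,-1,71,-94,69,0,0,0,-1,71,-94,69,0,0,0,-1]'

```text
time_s: 1.6
ee_pos: [605.7, -129.1, 169.1]
ee_rot: [0.995, -0.105, -0.001, -0.001]
wrist_force: [-0.9, -0.5, 0.1]
finger_gap: 0.4
```

```bash
python3 -c "
from h import *
plan(-178,96)
im=manip.get_image('scene'); save(im,'s1.png')
f=im['frame'][200:400,200:500]; cv2.imwrite('pics/s1c.png',cv2.resize(f[...,::-1],None,fx=2.5,fy=2.5,interpolation=3))
c=manip.get_image('wrist'); save(c,'w1.png')
plan(-178,96)"
```

```text
t 1.6 s,off,z now [-177.5   -0.2  169.1] gap 0.4 F [-0.9 -0.5  0.1]
  to [ 605.8 -129.6   96. ] shift [ 0.4  0.6 73.1] rot [-0.1   0.16 -0.07]
t 1.7 s,off,z now [-1.787e+02 -1.000e-01  1.708e+02] gap 0.6 F [-0.3 -0.3  0.6]
  to [ 605.8 -129.6   96. ] shift [ 0.  -0.6 74.8] rot [-0.07 -0.02 -0.19]
```

View pics/s1c.png

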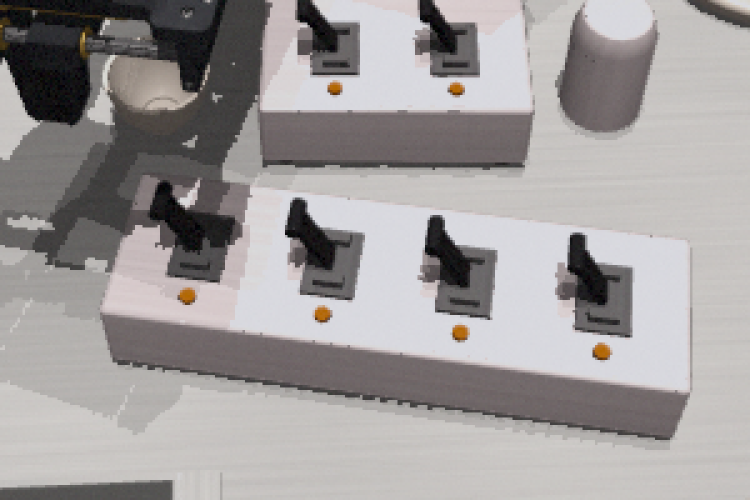

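View pics/w1.png

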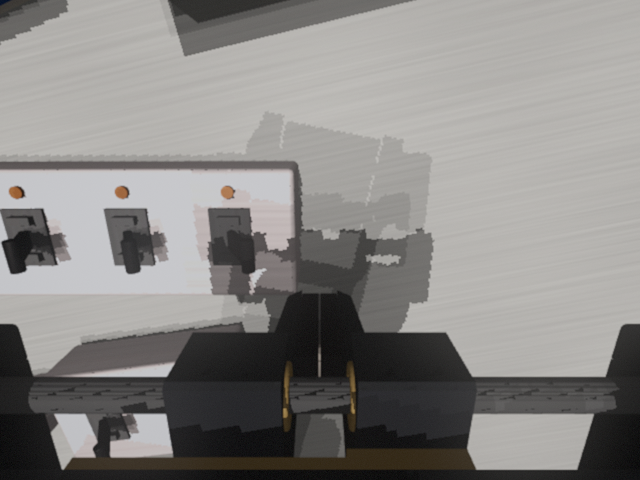

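The scene crop shows all four lamp toggles still ON, with toggle 1's tip at (165,190) and the gripper top left, off the -y end. The wrist picture shows the row running horizontally, so the tool is aligned, with the shut fingertips at (320,300) beyond the box end. Next I descend to 96 mm.

Request:
step_arm --moves '[0,0,30,0,0,0,-1,0,0,60,0,0,0,-1,0,0,74,0,0,0,-1,0,0,74,0,0,0,-1,0,0,74,0,0,0,-1]'

```text
time_s: 2.2
ee_pos: [605.9, -131.2, 98.4]
ee_rot: [0.994, -0.106, 0.001, -0.0]
wrist_force: [-0.8, -0.5, -0.3]
finger_gap: 0.4
```

```bash
python3 -c "
from h import *
plan(-95,96)"
```

```text
t 2.2 s,off,z now [-179.6    0.4   98.4] gap 0.4 F [-0.8 -0.5 -0.3]
  to [623.  -48.4  96. ] shift [ -0.8 -84.6   2.4] rot [-0.04 -0.15 -0.25]
```

Request:
step_arm --moves '[0,-17,2,0,0,0,-1,0,-34,2,0,0,0,-1,0,-51,2,0,0,0,-1,0,-68,2,0,0,0,-1,0,-85,2,0,0,0,-1]'

```text
time_s: 2.7
ee_pos: [624.1, -46.0, 96.6]
ee_rot: [0.994, -0.106, 0.001, -0.0]
wrist_force: [0.1, -0.6, -0.3]
finger_gap: 0.6
```

```bash
python3 -c "
from h import *
plan(-20,96)
im=manip.get_image('scene')
f=im['frame'][200:400,200:500]; cv2.imwrite('pics/s2c.png',cv2.resize(f[...,::-1],None,fx=2.5,fy=2.5,interpolation=3))
plan(-20,96)"
```

```text
t 2.7 s,off,z now [-92.4   0.5  96.6] gap 0.6 F [ 0.1 -0.6 -0.3]
  to [638.6  24.9  96. ] shift [ -0.8 -72.4   0.6] rot [-0.06 -0.15 -0.2 ]
t 2.75 s,off,z now [-90.2   0.3  96.4] gap 0.5 F [-0.7  2.4 -0. ]
  to [638.6  24.9  96. ] shift [ -0.4 -70.2   0.6] rot [-0.1  -0.13 -0.1 ]
```

View pics/s2c.png

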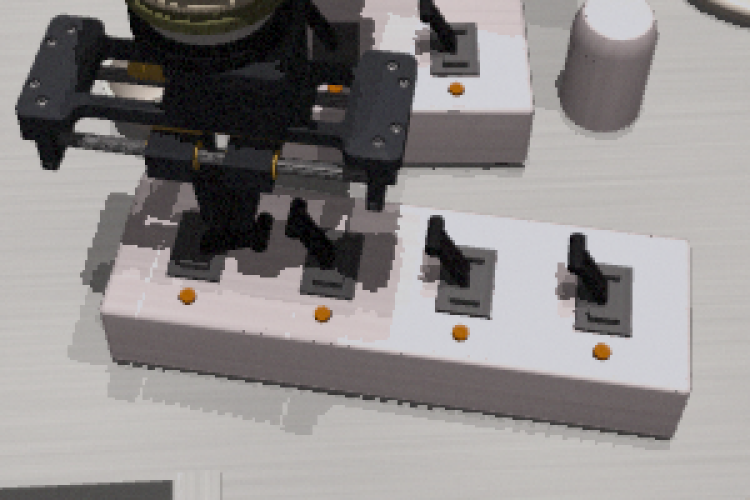

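Toggle 1 is folded towards +y (its tip is at (262,230), just ahead of the fingertip), and the other three are still ON. I continue the drag at constant height.

Request:
step_arm --moves '[0,-17,0,0,0,0,-1,0,-34,0,0,0,0,-1,0,-51,0,0,0,0,-1,0,-68,0,0,0,0,-1,0,-85,0,0,0,0,-1]'

```text
time_s: 3.25
ee_pos: [642.2, 40.7, 96.5]
ee_rot: [0.994, -0.105, 0.001, -0.001]
wrist_force: [-0.5, 0.3, -0.4]
finger_gap: 0.8
```

```bash
python3 -c "
from h import *
plan(78,96)"
```

```text
t 3.25 s,off,z now [-3.8  0.3 96.5] gap 0.8 F [-0.5  0.3 -0.4]
  to [658.9 120.8  96. ] shift [ -0.5 -81.8   0.6] rot [-0.1  -0.12 -0.1 ]
```

Request:
step_arm --moves '[0,-17,0,0,0,0,-1,0,-34,0,0,0,0,-1,0,-51,0,0,0,0,-1,0,-68,0,0,0,0,-1,0,-85,0,0,0,0,-1]'

```text
time_s: 3.75
ee_pos: [660.4, 125.0, 96.8]
ee_rot: [0.994, -0.105, 0.001, -0.001]
wrist_force: [-0.0, -0.7, 0.1]
finger_gap: 0.3
```

```bash
python3 -c "
from h import *
plan(165,96)
im=manip.get_image('scene')
f=im['frame'][200:400,200:500]; cv2.imwrite('pics/s3c.png',cv2.resize(f[...,::-1],None,fx=2.5,fy=2.5,interpolation=3))
plan(165,96)"
```

```text
t 3.75 s,off,z now [82.4  0.6 96.8] gap 0.3 F [-0.  -0.7  0.1]
  to [676.9 205.9  96. ] shift [ -0.8 -82.6   1. ] rot [-0.08 -0.14 -0.09]
t 3.8 s,off,z now [84.9  0.2 96.8] gap 0.5 F [-1.   2.3  1.4]
  to [676.9 205.9  96. ] shift [ -0.2 -80.1   1. ] rot [-0.15 -0.15  0.01]
```

View pics/s3c.png

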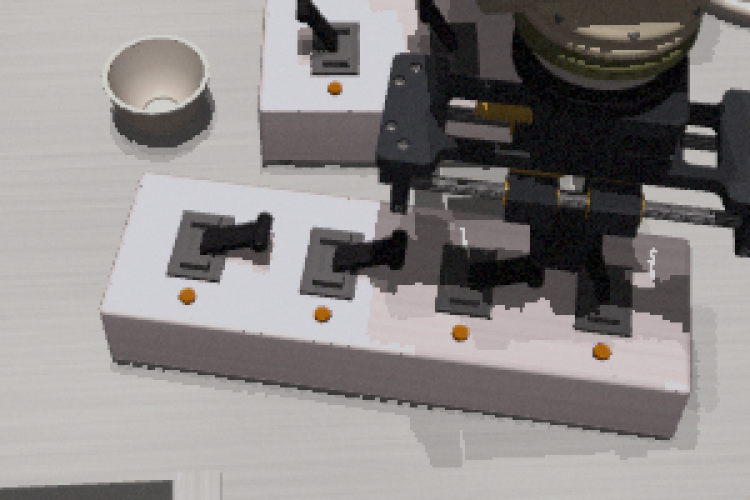

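Toggles 1–3 are folded to +y (tips at (265,230), (400,245) and (540,268)). Toggle 4, at about (600,290), is against the fingertip and not yet over, so I continue past it.

Request:
step_arm --moves '[0,-17,0,0,0,0,-1,0,-34,0,0,0,0,-1,0,-51,0,0,0,0,-1,0,-68,0,0,0,0,-1,0,-85,0,0,0,0,-1]'

```text
time_s: 4.3
ee_pos: [678.3, 211.9, 97.0]
ee_rot: [0.995, -0.104, 0.001, -0.001]
wrist_force: [0.8, 1.0, -0.1]
finger_gap: 0.3
```

```bash
python3 -c "
from h import *
plan(180,96)"
```

```text
t 4.3 s,off,z now [171.2   0.2  97. ] gap 0.3 F [ 0.8  1.  -0.1]
  to [680.  220.6  96. ] shift [-0.2 -8.8  1. ] rot [-0.15 -0.14  0.01]
```

Request:
step_arm --moves '[0,-8,0,0,0,0,-1,0,-8,-30,0,0,0,-1,0,-8,-70,0,0,0,-1,0,-8,-110,0,0,0,-1,0,-8,-110,0,0,0,-1]'

```text
time_s: 4.8
ee_pos: [681.4, 220.0, 213.7]
ee_rot: [0.995, -0.104, 0.007, -0.003]
wrist_force: [0.6, -1.1, -0.0]
finger_gap: 0.7
```

Request:
step_arm --moves '[-20,-40,0,0,0,0,-1,-40,-80,0,0,0,0,-1,-60,-120,0,0,0,0,-1,-60,-120,0,0,0,0,-1,-60,-120,0,0,0,0,-1]'

```text
time_s: 5.3
ee_pos: [647.1, 350.5, 212.9]
ee_rot: [0.995, -0.103, 0.006, -0.002]
wrist_force: [-0.4, 0.3, 0.5]
finger_gap: 0.7
```

```bash
python3 -c "
from h import *
plan(180,200)
a=manip.get_image('scene'); b=manip.get_image('top')
f=lambda im,r,c:cv2.resize(im['frame'][r:r+200,c:c+300,::-1],None,fx=2,fy=2,interpolation=3)[:300 if 0 else 400]
o=np.vstack([cv2.resize(f(a,185,200),(450,300)),cv2.resize(f(b,125,150),(450,300))]); cv2.imwrite('pics/end.png',o)
for n,im in(('scene',a),('top',b)):
    p=cloud(im); d=p[...,:2]-C; s=d@U; o=d@np.array([U[1],-U[0]]); z=p[...,2]
    for y in(-112.5,-37.5,37.5,112.5):
        m=(abs(o)<14)&(s>y-30)&(s<y+48)&(z>74)&(z<115); print(n,y,m.sum(),'ds',np.round(np.median(s[m])-y,1) if m.any() else None,'zmax',np.round(np.percentile(z[m],95),1) if m.any() else None)
"
```

```text
t 5.3 s,off,z now [300.3 -59.1 212.9] gap 0.7 F [-0.4  0.3  0.5]
  to [680.  220.6 200. ] shift [ 58.7 120.4  12.9] rot [-0.32 -0.71  0.09]
scene -112.5 222 ds 28.9 zmax 87.9
scene -37.5 235 ds 28.6 zmax 87.7
scene 37.5 253 ds 28.1 zmax 88.2
scene 112.5 269 ds 28.0 zmax 87.8
top -112.5 226 ds 29.5 zmax 87.7
top -37.5 225 ds 29.3 zmax 87.6
top 37.5 229 ds 29.4 zmax 87.7
top 112.5 232 ds 29.1 zmax 87.6
```

View pics/end.png

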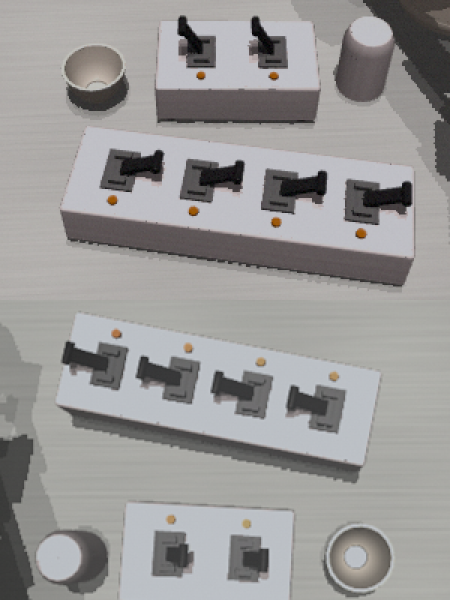

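Both views show all four lamp toggles folded to +y, with their tops at about 88 mm. The cold box's two toggles are still leaning as they were at the start, and the arm is clear.

```bash
python3 -c "
from rig import manip
print(manip.hand_in())"
```

```text
the job is handed in; nothing more can be done
None
```

All four heat-lamp toggles are off and the job is handed in. I swept them with the shut fingertips in one drag along the row, at about 96–97 mm height. The drag started beyond the end they lean towards and only lifted once the fingertips were past the folded fourth toggle.

- **Toggles:** in both the scene and top views, all four are folded to +y, with their tops at about 88 mm against the 87 mm expected for OFF.
- **Cold box:** its two toggles still lean as they did at the start. My path stayed over the lamp row, well away from it.
- **Limits:** the wrist-force readings I took stayed under about 3 N. The clock read about 5.3 s at my last check, and the arm ended clear of everything.
- **Failures:** no check failed. TCP readings varied by 1–3 mm from one to the next, which did not affect the sweep.

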